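# Level the rocking dish stand

## Robot

A 7-joint arm with a two-finger parallel gripper is mounted at the origin on a cart in front of the work surface, level with it; the furniture and walls round the work are solid. World frame = base frame: x ahead of the robot, y to its left, z up, the work surface at z = 0. Lengths are in m, angles in rad, forces in N, time in s.
With the tool pointing down it reaches from about 0.425 to 1.025 m from the base axis. Payload 3.6 kg.
Tool frame: the origin (TCP) lies midway between the tips of the shut fingers; the grasp point (between the pads) lies 19 mm behind it; z points along the fingers, y is the line along which they close (so a half turn about z gives the same grasp; the last joint's range is limited). The gripper opens to 85 mm and grips with 20 to 120 N. Pads are 22 mm wide; open, the fingers measure 114 mm over their backs; the gripper's body (76 mm by 85 mm) begins 54 mm behind the grasp point. The pads swing forward as they close: fully open they stand 13 mm farther back than shut.
Start: joints at [1.115, 0.591, 0.048, 1.609, -0.033, 0.943, -0.034], TCP at [0.257, -0.678, 0.231] pointing down, gripper open.
Joint ranges: [-2.69, 2.69], [-0.47, 2.24], [-1.27, 1.36], [0.19, 2.51], [-1.53, 4.68], [0.08, 2.07], [-3.09, 3.09]. Speed limits (rad/s): [2.57, 2.57, 3.14, 3.14, 3.14, 3.14, 3.14].

## Interface

Orientations are given as a 3x3 rotation matrix whose columns are the frame's x, y, z axes.
In Python, from bench import sensors, eyes, env, nets gives the robot as it stands.
- The arm moves only by the tool step_arm, never from a script. Its argument "plan" is a list of rows, each an object of numbers: "gripper": the closure, from -1 (fully open) to 1 (shut); "dx", "dy", "dz": the shift along the world's x, y, z in mm; "roll": the turn about the world's z in rad. In form: [{"gripper": .., "dx": .., "dy": .., "dz": .., "roll": ..}, ...]. A call has 1 to 12 rows; each row shifts and turns the commanded pose from where the row before left it; what a row does not reach is not made up. A row lasts 1/12 s, in which the tool goes at most 41.7 mm and 7.16 degrees, less where a joint would pass 70% of its speed; a pose out of reach is approached as far as the arm can. A call is refused whole if a number of a shift passes 41.7 or a number of a turn 0.125, either way. A call with a gripper value outside its range is refused whole. The fingers move at their own pace and stop on an object; the grip force is fixed at half the most. Time passes only in rows, so rows that do not move let the fingers close. It gives the time, the measured TCP pose, the force, the opening and the grip force at its end, in the units of the state.
- sensors.state(): the state, without advancing time (a new reading comes with each control period).
- eyes.read_camera(name): name is "side" or "top" or "wrist"; returns the picture (420x560x3 uint8, red, green, blue); there is no depth.
- eyes.calibration(name): a dict with "fx", "fy", "cx", "cy" (pixels), "extrinsics" (4x4, takes a point from camera to world coordinates). Camera axes: x right, y down, z forward; pixel columns grow to the right and rows downward; lengths in m; the calibration is good to about 2 mm. A picture is of the moment at which its call begins: read the wrist's pose just before it. calibration takes no time and is no camera call; for the wrist camera it gives the pose at the moment of the call.
- env.sign_off(): hands the job in; it is judged then, once.
Trained networks look in the newest picture that a camera, given by its name, has taken for a name from the list of things; names that differ only in an ending like _2 or _b are one class to them, and where a whole thing is asked for, a point or a joint stands for the part that bears it (a point fixed in the world has none). Each returns a list of dicts, best first, with "conf" (0 to 1); they miss things now and then, are a little off and sometimes report something else, mostly with a low value. They report only what shows in the picture. A call takes as long as a camera call. They do not tell look-alikes from the thing itself.
- nets.spot_in(camera, target): "centre" ([column, row] in pixels, amid what is visible of it).
The state is a dict: "time": time; "q": joint angles; "qvel": joint speeds; "tau": joint torques, N m; "eef_pos": TCP position; "eef_rot": TCP orientation; "wrist_force": force on the tool from outside, world axes, zero at the start; "ft_torque": the same for the moment, N m; "finger_gap": finger opening in m; "grip_force": force on a finger pad.
Only numpy, scipy, OpenCV 4.12 (cv2) and the standard library are available. Lean on these libraries where they do the work, as an engineer would, in place of code of your own. Each camera call takes 0.05 s, during which the arm holds its last target. There are 200 camera calls.

## Task

The metal stand under the petri dish rocks because one of its four screw feet is wound up too short, so the plate leans down at that corner. Turn the knob of that foot until the plate is level and all four feet stand on the bench; leave the other three knobs as they are set and keep the dish sitting on the plate.

Things in the scene. Friction and masses are not known exactly. Their poses are not given: they have to be found in the camera images.
- stand: Levelling stand, loose, 3 kg: aluminium plate 170 x 170 x 10 mm with a screw foot at each corner: a (+65, +65), b (-65, +65), c (-65, -65), d (+65, -65) mm in its own x, y (along the plate's edges; z square to the plate). Origin under the plate's centre, 42 mm below its top, level with the undersides of properly set feet. It leans 3 to 6 degrees onto a foot that is too short.
- dish: Clear flat petri dish, 95 mm across, 16 mm high, loose, standing in the middle of the plate. Origin at the centre of its underside.
- knob_a (a joint): Turn (rad) of the knob at corner a; positive is clockwise seen from above and drives its foot out (down) through the plate by 6 mm per rad. All at 0: level. Range -1.7 to 1.0, no stop at 0; stiff (0.12 N m), stays where left. Upright round black knob, 40 mm across, 30 mm high, fixed to the foot's screw; at 0 its underside is 56 mm over the stand's origin, higher by 6 mm per rad below 0.
- knob_b (a joint): The same for the knob at corner b. Each knob has a raised white pointer bar on its top, from the centre to the rim, that points straight out, away from the plate's centre, when the knob is at 0.
- knob_c (a joint): The same for the knob at corner c. As a short foot is screwed out its pad stays on the bench, so knob and foot keep their height while that corner of the plate rises.
- knob_d (a joint): The same for the knob at corner d.
Not all that is in view belongs to the job. What is shaped like the dish but yellow is not meant.

How it is judged:
At the end, for the whole second after the job is handed in: The stand is at rest on the bench with its plate level within 1.2 degrees, the short foot's knob within 0.35 rad of its level setting (0), the other three knobs within 0.2 rad of 0, and the dish still on the plate, within 35 mm of its middle (angle between stand's own z axis and vertical below 0.021 rad and value of joint knob_a between -0.35 and 0.35 rad and value of joint knob_b between -0.2 and 0.2 rad and value of joint knob_c between -0.2 and 0.2 rad and value of joint knob_d between -0.2 and 0.2 rad and height (world z) of stand below 0.006 m and distance between dish and stand below 0.065 m and horizontal distance between dish and stand below 0.035 m and linear speed of stand below 0.01 m/s); the robot touches nothing.
It also fails if it takes over 29 s, if anything falls off the work surface, if the arm or the gripper's body presses on something with over 40 N, if the wrist force passes 120 N, or if a joint passes its speed limit or range.

## Working session

There is one attempt and no reset: what is moved stays moved. The work goes in short steps, Python scripts to look and compute and a tool call to move; the robot and the scene stay as the last step left them, time stands still between calls to the robot, and variables do not carry over. Pictures are saved under pics/ and viewed, at most 10 in all, crops included, and the job is handed in when it is done.

Besides the shell and the picture viewer there is one more tool, called as name(argument=value, ...), one argument or row to a line, values as JSON. step_arm: Moves the arm, as the interface text tells. Its arguments: {"type":"object","properties":{"plan":{"type":"array"}},"required":["plan"]}

```bash
mkdir -p pics
python3 - <<'E'
from bench import sensors, eyes, env, nets
import cv2,numpy as np
ims=[]
for c in ["top","side"]:
    im=eyes.read_camera(c); cv2.imwrite(f"pics/{c}0.png",im[:,:,::-1])
    k=eyes.calibration(c); print(c,k["fx"],k["fy"],k["cx"],k["cy"],np.round(k["extrinsics"],4).tolist())
    for n in ["stand","dish","knob_a"]:
        print(n,[(np.round(d["centre"],1).tolist(),round(d["conf"],2)) for d in nets.spot_in(c,n)])
s=sensors.state(); print(s["time"],s["eef_pos"],np.round(s["eef_rot"],3).tolist())
E
```

```text
top 509.9844992934567 509.9844992934567 279.83713776034097 207.78245871714674 [[0.0122, -0.9976, 0.0676, 0.5072], [-0.9999, -0.0114, 0.0114, 0.0685], [-0.0106, -0.0677, -0.9977, 0.9445], [0.0, 0.0, 0.0, 1.0]]
stand [([333.0, 213.4], 0.85)]
dish [([360.2, 207.3], 0.82), ([236.9, 186.6], 0.73), ([245.7, 266.1], 0.7)]
knob_a [([309.5, 191.9], 0.92), ([374.1, 154.1], 0.82), ([346.7, 261.1], 0.82), ([413.5, 219.7], 0.62), ([358.3, 209.1], 0.16)]
side 424.0203662780002 424.0203662780002 272.1612020737756 205.32295493008627 [[1.0, 0.0007, 0.0002, 0.5621], [0.0001, -0.4111, 0.9116, -0.7018], [0.0008, -0.9116, -0.4111, 0.3941], [0.0, 0.0, 0.0, 1.0]]
stand [([274.0, 243.6], 0.78)]
dish [([280.6, 232.6], 0.91), ([306.9, 203.4], 0.9), ([232.5, 201.1], 0.83)]
knob_a [([328.7, 230.4], 0.96), ([228.0, 211.1], 0.94), ([260.8, 249.9], 0.79), ([287.9, 200.5], 0.65)]
0.4 [ 0.2565784  -0.67798114  0.23114239] [[0.935, 0.354, -0.0], [0.354, -0.935, 0.0], [-0.0, -0.0, -1.0]]
```

Run:
```python
import cv2,numpy as np
t=cv2.imread("pics/top0.png")[120:300,200:450]; s=cv2.imread("pics/side0.png")[160:300,190:370]
cv2.imwrite("pics/t1.png",cv2.resize(t,(800,576),interpolation=cv2.INTER_CUBIC))
cv2.imwrite("pics/s1.png",cv2.resize(s,(771,600),interpolation=cv2.INTER_CUBIC))
```

```text
(no output)
```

View pics/t1.png

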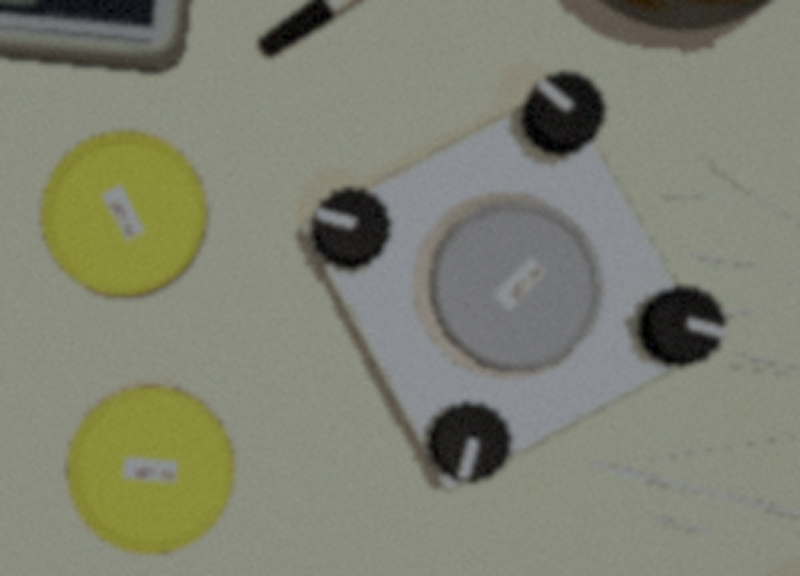

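View pics/s1.png

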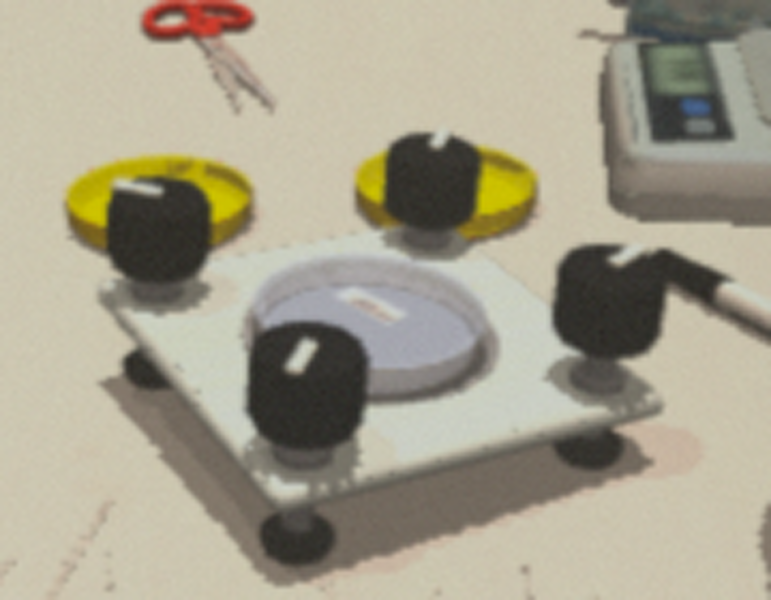

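View pics/top0.png

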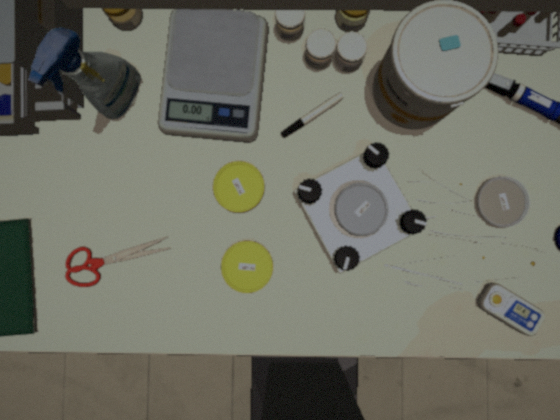

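The top view shows the black knobs at (309,191), (376,155), (413,222) and (347,258). The clear dish is at (361,208). Look-alikes are the yellow dishes at (238,187) and (247,266) and a grey dish at (502,202). Three pointers point outward. Only the knob at (376,155), which is the right one in the side view at about (332,230), is turned about 65° counter-clockwise, so that foot is the short one. A tall tub stands near it.

```bash
cat > h.py <<'E'
import cv2,numpy as np
from bench import eyes
def ray(c,p):
    k=eyes.calibration(c);E=np.array(k["extrinsics"])
    d=E[:3,:3]@np.array([(p[0]-k["cx"])/k["fx"],(p[1]-k["cy"])/k["fy"],1]);return E[:3,3],d/np.linalg.norm(d)
def atz(c,p,z):
    o,d=ray(c,p);return o+d*(z-o[2])/d[2]
def tri(a,b):
    o1,d1=ray(*a);o2,d2=ray(*b);s=np.linalg.lstsq(np.c_[d1,-d2],o2-o1,rcond=None)[0]
    p,q=o1+s[0]*d1,o2+s[1]*d2;return (p+q)/2,np.linalg.norm(p-q)
E
python3 - <<'E'
from h import *
f=lambda x,y:(200+x/3.2,120+y/3.2); g=lambda x,y:(190+x/4.283,160+y/4.286)
K=dict(K1=(350,228),K2=(563,113),K3=(682,325),K4=(469,442))
S=dict(K1=(432,182),K2=(610,300),K3=(307,386),K4=(158,230))
P={n:atz("top",f(*p),.075) for n,p in K.items()}
C=np.mean(list(P.values()),0);print("centre",C)
A=dict(K1=((350,225),(318,213)),K2=((570,108),(540,82)),K3=((690,320),(722,330)),K4=((473,440),(465,475)))
for n in K:
    a,b=[atz("top",f(*p),.086) for p in A[n]];v=(b-a)[:2];w=(P[n]-C)[:2]
    an=lambda v:np.arctan2(v[1],v[0])
    print(n,P[n].round(4),"tri",tri(("top",f(*K[n])),("side",g(*S[n]))),"out",an(w).round(3),"knob",((an(w)-an(v)+np.pi)%(2*np.pi)-np.pi).round(2))
t=cv2.imread("pics/top0.png")
print("tub base",atz("top",(390,120),0),atz("top",(425,126),0), "lid .2", atz("top",(444,50),.2))
c=cv2.resize(t[90:240,300:470],(680,600),interpolation=cv2.INTER_CUBIC);cv2.imwrite("pics/c2.png",c)
E
```

```text
centre [ 0.57002943 -0.06037306  0.075     ]
K1 [0.595  0.0282 0.075 ] tri (array([0.59645693, 0.02804117, 0.07077174]), np.float64(0.0021177919574292803)) out 1.297 knob 0.08
K2 [ 0.6582 -0.0855  0.075 ] tri (array([ 0.65982463, -0.0861093 ,  0.07207257]), np.float64(0.002142970252091867)) out -0.277 knob -1.13
K3 [ 0.5451 -0.1486  0.075 ] tri (array([ 0.54594141, -0.14945239,  0.07130829]), np.float64(0.0013019856074464767)) out -1.846 knob 0.02
K4 [ 0.4818 -0.0357  0.075 ] tri (array([ 0.48270121, -0.03530392,  0.07752763]), np.float64(0.0016780664392039672)) out 2.869 knob -0.05
tub base [ 0.73832849 -0.12511306  0.        ] [ 0.72756981 -0.19042007  0.        ] lid .2 [ 0.79588216 -0.16460176  0.2       ]
```

View pics/c2.png

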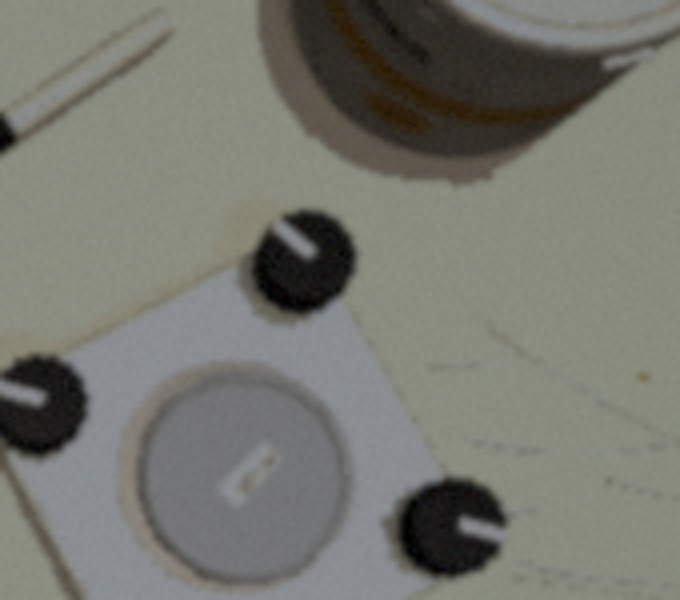

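View pics/side0.png

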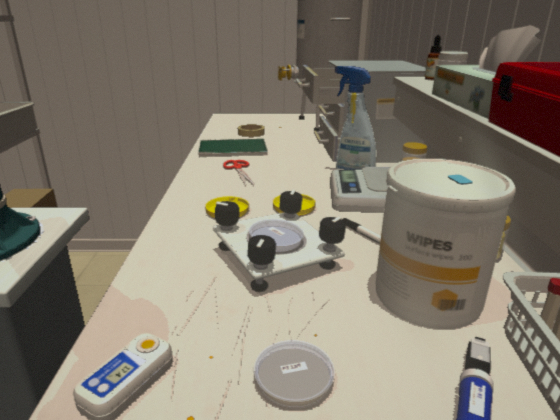

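step_arm(
  plan=[
    {"gripper": -1,"dx": 20,"dy": 29.5,"dz": 0,"roll": 0},
    {"gripper": -1,"dx": 20,"dy": 29.5,"dz": 0,"roll": 0},
    {"gripper": -1,"dx": 20,"dy": 29.5,"dz": 0,"roll": 0},
    {"gripper": -1,"dx": 20,"dy": 29.5,"dz": 0,"roll": 0},
    {"gripper": -1,"dx": 20,"dy": 29.5,"dz": 0,"roll": 0},
    {"gripper": -1,"dx": 20,"dy": 29.5,"dz": 0,"roll": 0},
    {"gripper": -1,"dx": 20,"dy": 29.5,"dz": 0,"roll": 0},
    {"gripper": -1,"dx": 20,"dy": 29.5,"dz": 0,"roll": 0},
    {"gripper": -1,"dx": 20,"dy": 29.5,"dz": 0,"roll": 0},
    {"gripper": -1,"dx": 20,"dy": 29.5,"dz": 0,"roll": 0},
    {"gripper": -1,"dx": 20,"dy": 29.5,"dz": 0,"roll": 0},
    {"gripper": -1,"dx": 20,"dy": 29.5,"dz": 0,"roll": 0},
  ],
)

```text
time: 1.4
eef_pos: [0.4975, -0.3226, 0.2316]
eef_rot: [[0.935, 0.354, 0.001], [0.354, -0.935, -0.0], [0.0, 0.0, -1.0]]
wrist_force: [0.2, -0.4, 0.9]
finger_gap: 0.0854
grip_force: 0.0
```

step_arm(
  plan=[
    {"gripper": -1,"dx": 20,"dy": 29.5,"dz": 0,"roll": 0},
    {"gripper": -1,"dx": 20,"dy": 29.5,"dz": 0,"roll": 0},
    {"gripper": -1,"dx": 20,"dy": 29.5,"dz": 0,"roll": 0},
    {"gripper": -1,"dx": 20,"dy": 29.5,"dz": 0,"roll": 0},
    {"gripper": -1,"dx": 20,"dy": 29.5,"dz": 0,"roll": 0},
    {"gripper": -1,"dx": 20,"dy": 29.5,"dz": 0,"roll": 0},
    {"gripper": -1,"dx": 20,"dy": 29.5,"dz": 0,"roll": 0},
    {"gripper": -1,"dx": 20,"dy": 29.5,"dz": 0,"roll": -0.05},
    {"gripper": -1,"dx": 0,"dy": 0,"dz": 0,"roll": 0},
    {"gripper": -1,"dx": 0,"dy": 0,"dz": 0,"roll": 0},
  ],
)

```text
time: 2.23
eef_pos: [0.6581, -0.084, 0.2312]
eef_rot: [[0.95, 0.313, 0.001], [0.313, -0.95, 0.002], [0.001, -0.001, -1.0]]
wrist_force: [-0.1, -0.9, -0.0]
finger_gap: 0.0852
grip_force: 0.0
```

Run:
```python
from h import *
from bench import nets,sensors
im=eyes.read_camera("wrist");cv2.imwrite("pics/w1.png",im[:,:,::-1])
for d in nets.spot_in("wrist","knob_a"): print(np.round(d["centre"],1),round(d["conf"],2),atz("wrist",d["centre"],.085).round(4),atz("wrist",d["centre"],.072).round(4))
s=sensors.state();print(s["eef_pos"],s["q"])
```

```text
[277.8 185.5] 0.97 [ 0.6635 -0.0873  0.085 ] [ 0.6603 -0.0884  0.072 ]
[194.3 315.8] 0.68 [ 0.4883 -0.0435  0.085 ] [ 0.4772 -0.0426  0.072 ]
[301.1 296.1] 0.68 [ 0.5505 -0.1511  0.085 ] [ 0.5422 -0.155   0.072 ]
[157.3 210.6] 0.58 [0.6016 0.0204 0.085 ] [0.5957 0.0241 0.072 ]
[ 0.65612052 -0.08899737  0.23115284] [ 0.06797932  0.51097118 -0.00300188  1.75806021  0.00336366  0.87330629
 -1.19606191]
```

View pics/w1.png

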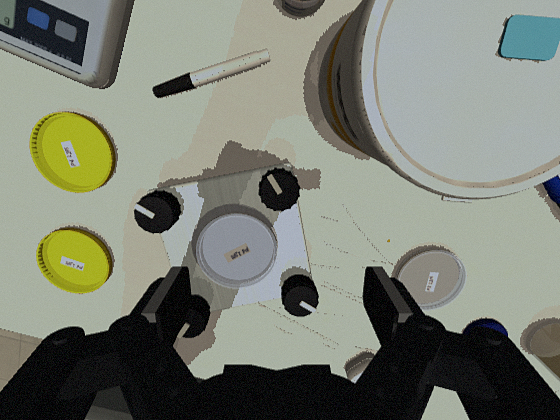

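Run:
```python
from h import *
print(np.round(eyes.calibration("wrist")["extrinsics"],3))
# tub lid: near edge & sticker triangulation top/wrist
print(tri(("top",(449.5,43)),("wrist",(530,38))), tri(("side",(460,180)),("wrist",(530,38))))
```

```text
[[ 0.305 -0.902 -0.306  0.734]
 [-0.952 -0.289 -0.099 -0.063]
 [ 0.001  0.321 -0.947  0.373]
 [ 0.     0.     0.     1.   ]]
(array([ 0.80114695, -0.16926115,  0.21076052]), np.float64(0.00214534956607828)) (array([ 0.80781469, -0.18003787,  0.19494528]), np.float64(0.002744225735301407))
```

The wrist camera sits 82 mm forward of the tool. During the turn it would swing into the tub, whose lid is at about 0.2 m. I'll take the equivalent grasp a half turn round.

step_arm(
  plan=[
    {"gripper": -1,"dx": 3,"dy": 1,"dz": 0,"roll": 0.124},
    {"gripper": -1,"roll": 0.124,"dx": 0,"dy": 0,"dz": 0},
    {"gripper": -1,"roll": 0.124,"dx": 0,"dy": 0,"dz": 0},
    {"gripper": -1,"roll": 0.124,"dx": 0,"dy": 0,"dz": 0},
    {"gripper": -1,"roll": 0.124,"dx": 0,"dy": 0,"dz": 0},
    {"gripper": -1,"roll": 0.124,"dx": 0,"dy": 0,"dz": 0},
    {"gripper": -1,"roll": 0.124,"dx": 0,"dy": 0,"dz": 0},
    {"gripper": -1,"roll": 0.124,"dx": 0,"dy": 0,"dz": 0},
    {"gripper": -1,"roll": 0.124,"dx": 0,"dy": 0,"dz": 0},
    {"gripper": -1,"roll": 0.124,"dx": 0,"dy": 0,"dz": 0},
    {"gripper": -1,"roll": 0.124,"dx": 0,"dy": 0,"dz": 0},
    {"gripper": -1,"roll": 0.124,"dx": 0,"dy": 0,"dz": 0},
  ],
)

```text
time: 3.33
eef_pos: [0.6584, -0.0903, 0.2312]
eef_rot: [[-0.229, 0.973, -0.001], [0.973, 0.229, -0.002], [-0.002, -0.001, -1.0]]
wrist_force: [0.3, -0.8, 0.6]
finger_gap: 0.0854
grip_force: 0.0
```

step_arm(
  plan=[
    {"gripper": -1,"roll": 0.124,"dx": 0,"dy": 0,"dz": 0},
    {"gripper": -1,"roll": 0.124,"dx": 0,"dy": 0,"dz": 0},
    {"gripper": -1,"roll": 0.124,"dx": 0,"dy": 0,"dz": 0},
    {"gripper": -1,"roll": 0.124,"dx": 0,"dy": 0,"dz": 0},
    {"gripper": -1,"roll": 0.124,"dx": 0,"dy": 0,"dz": 0},
    {"gripper": -1,"roll": 0.124,"dx": 0,"dy": 0,"dz": 0},
    {"gripper": -1,"roll": 0.124,"dx": 0,"dy": 0,"dz": 0},
    {"gripper": -1,"roll": 0.124,"dx": 0,"dy": 0,"dz": 0},
    {"gripper": -1,"roll": 0.124,"dx": 0,"dy": 0,"dz": 0},
    {"gripper": -1,"roll": 0.124,"dx": 0,"dy": 0,"dz": 0},
    {"gripper": -1,"roll": 0.124,"dx": 0,"dy": 0,"dz": 0},
    {"gripper": -1,"roll": 0.124,"dx": 0,"dy": 0,"dz": 0},
  ],
)

```text
time: 4.33
eef_pos: [0.6585, -0.0904, 0.2309]
eef_rot: [[-0.989, -0.148, -0.001], [-0.148, 0.989, -0.002], [0.002, -0.002, -1.0]]
wrist_force: [-0.8, 0.9, -0.2]
finger_gap: 0.0854
grip_force: 0.0
```

step_arm(
  plan=[
    {"gripper": -1,"roll": 0.11,"dx": 0,"dy": 0,"dz": 0},
    {"gripper": -1,"roll": 0,"dx": 0,"dy": 0,"dz": 0},
    {"gripper": -1,"roll": 0,"dx": 0,"dy": 0,"dz": 0},
  ],
)

```text
time: 4.58
eef_pos: [0.6588, -0.0896, 0.2308]
eef_rot: [[-0.969, -0.248, -0.001], [-0.248, 0.969, -0.001], [0.001, -0.001, -1.0]]
wrist_force: [-0.5, 0.1, 0.9]
finger_gap: 0.085
grip_force: 0.0
```

step_arm(
  plan=[
    {"gripper": -1,"dx": 1,"dy": 3,"dz": -22,"roll": 0},
    {"gripper": -1,"dx": 0,"dy": 0,"dz": -22,"roll": 0},
    {"gripper": -1,"dx": 0,"dy": 0,"dz": -22,"roll": 0},
    {"gripper": -1,"dx": 0,"dy": 0,"dz": -22,"roll": 0},
    {"gripper": -1,"dx": 0,"dy": 0,"dz": -22,"roll": 0},
    {"gripper": -1,"dx": 0,"dy": 0,"dz": -22,"roll": 0},
    {"gripper": -1,"dx": 0,"dy": 0,"dz": -22,"roll": 0},
    {"gripper": -1,"dx": 0,"dy": 0,"dz": -22,"roll": 0},
    {"gripper": -1,"dx": 0,"dy": 0,"dz": 0,"roll": 0},
    {"gripper": -1,"dx": 0,"dy": 0,"dz": 0,"roll": 0},
  ],
)

```text
time: 5.42
eef_pos: [0.6595, -0.0851, 0.0544]
eef_rot: [[-0.968, -0.251, -0.003], [-0.251, 0.968, -0.001], [0.003, -0.0, -1.0]]
wrist_force: [-0.5, 0.9, 1.2]
finger_gap: 0.0854
grip_force: 0.0
```

step_arm(
  plan=[
    {"gripper": 0,"dx": 0,"dy": 0,"dz": 0,"roll": 0},
    {"gripper": 0.2,"dx": 0,"dy": 0,"dz": 0,"roll": 0},
    {"gripper": 0.4,"dx": 0,"dy": 0,"dz": 0,"roll": 0},
    {"gripper": 0.6,"dx": 0,"dy": 0,"dz": 0,"roll": 0},
    {"gripper": 1,"dx": 0,"dy": 0,"dz": 0,"roll": 0},
    {"gripper": 1,"dx": 0,"dy": 0,"dz": 0,"roll": 0},
  ],
)

```text
time: 5.92
eef_pos: [0.6617, -0.0845, 0.057]
eef_rot: [[-0.968, -0.253, 0.002], [-0.253, 0.968, -0.001], [-0.002, -0.001, -1.0]]
wrist_force: [-0.3, -1.4, 6.4]
finger_gap: 0.0389
grip_force: 59.5
```

step_arm(
  plan=[
    {"gripper": 1,"dx": -0.4,"dy": 0.1,"dz": 0,"roll": -0.07},
    {"gripper": 1,"dx": -0.4,"dy": 0.1,"dz": 0,"roll": -0.07},
    {"gripper": 1,"dx": -0.4,"dy": 0.1,"dz": 0,"roll": -0.07},
    {"gripper": 1,"dx": -0.4,"dy": 0.1,"dz": 0,"roll": -0.07},
    {"gripper": 1,"dx": -0.4,"dy": 0.1,"dz": 0,"roll": -0.07},
    {"gripper": 1,"dx": -0.4,"dy": 0.1,"dz": 0,"roll": -0.07},
    {"gripper": 1,"dx": -0.4,"dy": 0.1,"dz": 0,"roll": -0.07},
    {"gripper": 1,"dx": -0.4,"dy": 0.1,"dz": 0,"roll": -0.07},
  ],
)

```text
time: 6.58
eef_pos: [0.6593, -0.0861, 0.0571]
eef_rot: [[-0.953, 0.302, 0.004], [0.302, 0.953, -0.004], [-0.005, -0.003, -1.0]]
wrist_force: [0.9, -4.2, 4.6]
finger_gap: 0.0387
grip_force: 59.4
```

step_arm(
  plan=[
    {"gripper": 1,"dx": -0.4,"dy": 0.1,"dz": 0,"roll": -0.07},
    {"gripper": 1,"dx": -0.4,"dy": 0.1,"dz": 0,"roll": -0.07},
    {"gripper": 1,"dx": -0.4,"dy": 0.1,"dz": 0,"roll": -0.07},
    {"gripper": 1,"dx": -0.4,"dy": 0.1,"dz": 0,"roll": -0.07},
    {"gripper": 1,"dx": -0.4,"dy": 0.1,"dz": 0,"roll": -0.07},
    {"gripper": 1,"dx": -0.4,"dy": 0.1,"dz": 0,"roll": -0.07},
    {"gripper": 1,"dx": -0.4,"dy": 0.1,"dz": 0,"roll": -0.07},
    {"gripper": 1,"dx": -0.4,"dy": 0.1,"dz": 0,"roll": -0.07},
    {"gripper": 1,"dx": 0,"dy": 0,"dz": 0,"roll": 0},
    {"gripper": 1,"dx": 0,"dy": 0,"dz": 0,"roll": 0},
  ],
)

```text
time: 7.42
eef_pos: [0.6563, -0.0857, 0.057]
eef_rot: [[-0.649, 0.76, 0.004], [0.76, 0.65, -0.004], [-0.006, 0.0, -1.0]]
wrist_force: [0.6, -5.8, 5.8]
finger_gap: 0.0385
grip_force: 60.1
```

step_arm(
  plan=[
    {"gripper": 0.3,"dx": 0,"dy": 0,"dz": 0,"roll": 0},
    {"gripper": -0.2,"dx": 0,"dy": 0,"dz": 0,"roll": 0},
    {"gripper": -0.5,"dx": 0,"dy": 0,"dz": 0,"roll": 0},
    {"gripper": -0.5,"dx": 0,"dy": 0,"dz": 0,"roll": 0},
    {"gripper": -0.5,"dx": 0,"dy": 0,"dz": 0,"roll": 0},
  ],
)

```text
time: 7.83
eef_pos: [0.6535, -0.0811, 0.0548]
eef_rot: [[-0.651, 0.759, -0.001], [0.759, 0.651, 0.002], [0.002, -0.0, -1.0]]
wrist_force: [0.3, -0.9, -0.4]
finger_gap: 0.0642
grip_force: 0.0
```

step_arm(
  plan=[
    {"gripper": -0.5,"dx": 0,"dy": 0,"dz": 20,"roll": 0},
    {"gripper": -0.5,"dx": 0,"dy": 0,"dz": 30,"roll": 0},
    {"gripper": -0.5,"dx": 0,"dy": 0,"dz": 40,"roll": 0},
    {"gripper": -0.5,"dx": 0,"dy": 0,"dz": 40,"roll": 0},
    {"gripper": -0.5,"dx": 0,"dy": 0,"dz": 40,"roll": 0},
    {"gripper": -0.5,"dx": -20,"dy": -30,"dz": 0,"roll": 0},
    {"gripper": -0.5,"dx": -20,"dy": -30,"dz": 0,"roll": 0},
    {"gripper": -0.5,"dx": -20,"dy": -30,"dz": 0,"roll": 0},
    {"gripper": -0.5,"dx": -20,"dy": -30,"dz": 0,"roll": 0},
    {"gripper": -0.5,"dx": -20,"dy": -30,"dz": 0,"roll": 0},
    {"gripper": -0.5,"dx": -20,"dy": -30,"dz": 0,"roll": 0},
    {"gripper": -0.5,"dx": -20,"dy": -30,"dz": 0,"roll": 0},
  ],
)

```text
time: 8.83
eef_pos: [0.5129, -0.2928, 0.225]
eef_rot: [[-0.651, 0.759, -0.001], [0.759, 0.651, 0.001], [0.001, 0.0, -1.0]]
wrist_force: [-0.7, -0.9, -1.4]
finger_gap: 0.0641
grip_force: 0.0
```

step_arm(
  plan=[
    {"gripper": -0.5,"dx": -20,"dy": -30,"dz": 0,"roll": 0},
    {"gripper": -0.5,"dx": -20,"dy": -30,"dz": 0,"roll": 0},
    {"gripper": -0.5,"dx": -20,"dy": -30,"dz": 0,"roll": 0},
    {"gripper": -0.5,"dx": -20,"dy": -30,"dz": 0,"roll": 0},
    {"gripper": -0.5,"dx": -20,"dy": -30,"dz": 0,"roll": 0},
    {"gripper": -0.5,"dx": 0,"dy": 0,"dz": 0,"roll": 0},
  ],
)

```text
time: 9.33
eef_pos: [0.4072, -0.4503, 0.2242]
eef_rot: [[-0.641, 0.768, -0.005], [0.768, 0.641, -0.003], [0.001, -0.006, -1.0]]
wrist_force: [-0.6, -0.1, -0.8]
finger_gap: 0.064
grip_force: 0.0
```

Run:
```python
from h import *
a=eyes.read_camera("top")[120:300,200:450,::-1];b=eyes.read_camera("side")[160:300,190:370,::-1]
r=lambda i,w,h:cv2.resize(i,(w,h),interpolation=cv2.INTER_CUBIC)
cv2.imwrite("pics/t2.png",r(a,800,576));cv2.imwrite("pics/s2.png",r(b,771,600))
```

```text
(no output)
```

View pics/t2.png

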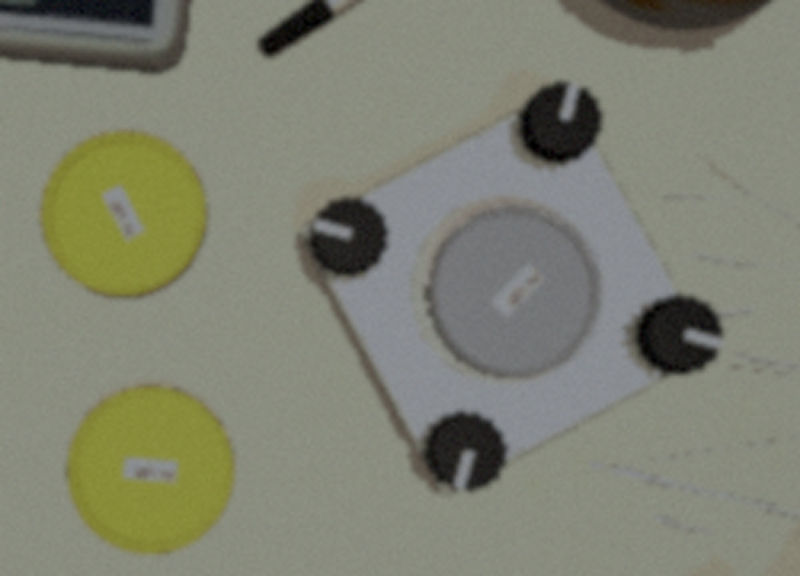

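View pics/s2.png

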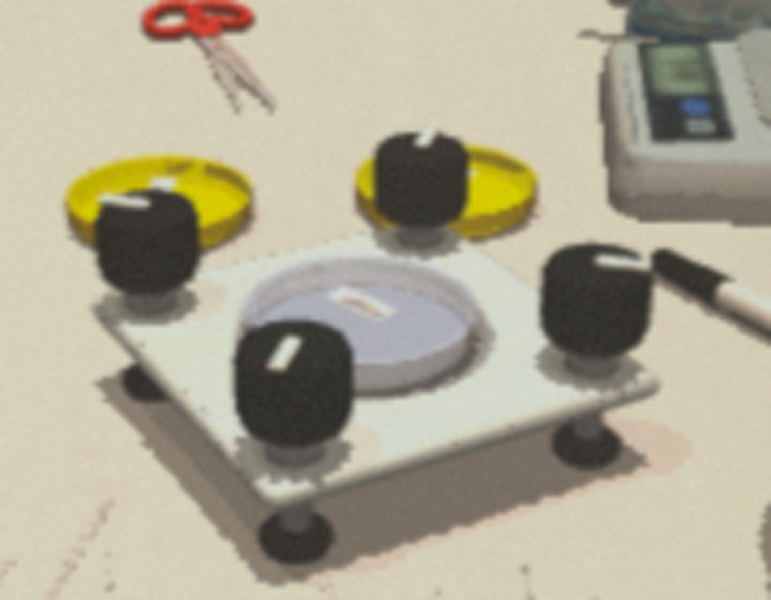

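The pointer of the corrected knob, now at (561,122) in the top crop, points straight out to within about 0.1 rad. All four feet stand on the bench, the plate is level and the dish is centred at (514,291). The other three pointers haven't moved.

```bash
python3 -c "
from bench import env
print(env.sign_off())"
```

```text
the job is handed in; nothing more can be done
None
```

I turned the short foot's knob about 1.12 rad clockwise; by the camera views the plate is level on all four feet with the dish centred and the other knobs untouched, and the job is handed in (the sign-off gave no verdict).

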